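# Return an objective to the sliding rack and latch the rack home

### The arm

A 6-joint arm with a two-finger parallel gripper is mounted at the origin on a cart in front of the work surface, level with it; the furniture and walls round the work are solid. World frame = base frame: x ahead of the robot, y to its left, z up, the work surface at z = 0. Lengths are in m, angles in rad, forces in N, time in s.
With the tool pointing down it reaches from about 0.25 to 0.725 m from the base axis. Payload 9.7 kg.
Tool frame: the origin (TCP) lies at the very end of the fingers, on their centre line; the grasp point (between the pads) lies 19 mm behind it; z points along the fingers, y is the line along which they close (so a half turn about z gives the same grasp; the last joint's range is limited). The gripper opens to 85 mm and grips with 20 to 120 N. Pads are 22 mm wide; open, the fingers measure 114 mm over their backs; the gripper's body (76 mm by 85 mm) begins 54 mm behind the grasp point. The pads swing forward as they close: fully open they stand 13 mm farther back than shut.
Start: joints at [1.316, 0.087, 0.176, 1.66, 0, 1.571], TCP at [0.139, 0.532, 0.207] pointing down, gripper open.
Joint ranges: [-3.13, 3.13], [-0.85, 1.81], [-1.15, 1.24], [-2.2, 2.28], [-1.44, 1.52], [-3.14, 3.14]. Speed limits (rad/s): [2.22, 2.22, 2.57, 3.14, 3.14, 3.14].

### API

Orientations are given as a unit quaternion [x, y, z, w].
In Python, from workcell import ctrl gives the robot as it stands.
- The arm moves only by the shell command python3 -m jog 'ROWS' [FORCE]. ROWS is JSON, a list of rows, each a list of 3 entries, a list of its own where there are three numbers: the shift along the world's x, y, z normalised to -1 to 1, where 1 is 0.1 m, then the turn, a rotation vector about the world's x, y, z normalised to -1 to 1, where 1 is 120 degrees, then the opening, from 0 (shut) to 1 (fully open). A call has 1 to 8 rows; each row shifts and turns the commanded pose from where the row before left it; what a row does not reach is not made up. A row lasts 1/12 s, in which the tool goes at most 41.7 mm and 7.16 degrees, less where a joint would pass 70% of its speed; a pose out of reach is approached as far as the arm can. A call with a number of a shift or a turn outside -1 to 1 is refused whole. A call with a gripper value outside its range is refused whole. The fingers move at their own pace and stop on an object; FORCE is the grip in N (left out, the last holds). Time passes only in rows, so rows that do not move let the fingers close. It gives the time, the measured TCP pose, the force, the opening and the grip force at its end, in the units of the state.
- ctrl.sense(): the state, without advancing time (a new reading comes with each control period).
- ctrl.camera(name): name is "scene" or "side" or "wrist"; returns a dict with "img" (384x512x3 uint8, red, green, blue), "mtx" (3x3 intrinsics, pixels), "k1" (the pictures are not rectified: a ray, as slopes to the right and down, at radius r is drawn at 1 + k1 r^2 times it, then the intrinsics apply), "T" (4x4, takes a point from camera to world coordinates). Camera axes: x right, y down, z forward; pixel columns grow to the right and rows downward; lengths in m; the calibration is good to about 2 mm. A picture is of the moment at which its call begins. There is no depth.
- ctrl.sign_off(): hands the job in; it is judged then, once.
Trained networks look in the newest picture that a camera, given by its name, has taken for a name from the list of things; names that differ only in an ending like _2 or _b are one class to them, and where a whole thing is asked for, a point or a joint stands for the part that bears it (a point fixed in the world has none). Each returns a list of dicts, best first, with "score" (0 to 1); they miss things now and then, are a little off and sometimes report something else, mostly with a low value. They report only what shows in the picture. A call takes as long as a camera call. They do not tell look-alikes from the thing itself.
- ctrl.recognise(camera, query): "bbox" ([left, top, right, bottom] in pixels, round what is visible of it).
- ctrl.trace(camera, query): "mask" (384x512 bool, what is visible of it) and "bbox" ([left, top, right, bottom] in pixels, round what is visible of it).
- ctrl.place_of(camera, query): "centre" ([row, column] in pixels: a listed point, or the origin of a listed thing).
The state is a dict: "time_s": time; "q": joint angles; "qvel": joint speeds; "tau": joint torques, N m; "tool_pos": TCP position; "eef_rot": TCP orientation; "ft_force": force on the tool from outside, world axes, zero at the start; "wrist_torque": the same for the moment, N m; "finger_gap": opening from 0.0 (shut) to 1.0 (fully open); "finger_force": force on a finger pad.
Only numpy, scipy, OpenCV 4.12 (cv2) and the standard library are available. Lean on these libraries where they do the work, as an engineer would, in place of code of your own. Each camera call takes 0.05 s, during which the arm holds its last target. There are 200 camera calls.

### The job

The black objective lens with the yellow ring has been cleaned: stand it upright in its own slot, the yellow-marked one in the middle of the sliding rack, and let go. Then push the rack all the way in under its canopy until the spring catch snaps and the rack stays fully home. Leave the other two objectives standing where they are.

Things in the scene. Friction and masses are not known exactly. Their poses are not given: they have to be found in the camera images.
- objective_yellow: Black microscope objective with a yellow ring, loose, standing upright on the worktop; round, 27 mm across its widest barrel, 45 mm tall, 90 g; tapers towards its top. Origin: centre of its underside, z up. To be put away.
- objective_blue: Silver objective with a blue ring, 27 mm across, 48 mm tall, standing on the worktop; origin at the centre of its underside. Must stay where it is. The three objectives stand at least 60 mm apart (centres), in any order.
- objective_white: Silver objective with a white ring, 27 mm across, 50 mm tall, standing on the worktop; origin at the centre of its underside. Must stay where it is.
- stand: Fixed grey stand of the rack, 236 x 206 mm, 96 mm high; origin on the worktop near its middle. Its x axis is the direction in which the rack is pushed home (roughly to the robot's right), z up. Base plate 8 mm thick, from stand x = -115 to +121 mm; a back wall closes the home end.
- slot_yellow (a point): Centre of the floor of the middle rack slot, marked with yellow strips, 14 mm above the worktop; moves with the rack. Round hole of 32 mm, 10 mm deep (rim 24 mm above the worktop), chamfered. Axes as the stand's. Empty blue- and white-marked slots lie 56 mm to either side along stand y. The push plate's inner side is 39 mm from the slot's centre, towards stand -x.
- push_face (a point): Middle of the outer face of the rack's upright aluminium push plate, 44 mm above the worktop; moves with the rack. The plate is 110 mm wide along stand y and 7 mm thick, its top edge 54 mm and its bottom 10 mm above the worktop; the face looks to stand -x. Push it towards stand +x.
- rack (a joint): Travel of the rack along stand x, m: 0 fully out, 0.140 home against its stop; starts at 0 to 0.02. Slides with 1 to 3 N; over the last 12 mm a spring catch resists with about 5 N, its crest at 0.135; past it the spring draws the rack to the stop and holds it; short of it the rack springs back. The slot is clear of the canopy only while the rack is out.
- canopy_edge (a point): Middle of the lower front edge of the canopy over the home end, 88 mm above the worktop, at stand x = +15 mm; canopy 8 mm thick, running to +121 mm. With the rack home its push face is 14 mm inside this edge, so a vertical tool cannot follow it: tilt the tool 35 to 45 degrees, fingertips leading towards stand +x, tips about 36 mm above the worktop.
Mind the look-alikes: they are no part of the job. What is shaped like the objective_yellow but orange is not meant.

How it is judged:
By the outcome, as a careful person would: the job done as asked, in the order asked, and still so for the second after the job is handed in, with the robot touching nothing.
It also fails if it takes over 45 s, if anything falls off the work surface, if the arm or the gripper's body presses on something with over 40 N, if the wrist force passes 120 N, or if a joint passes its speed limit or range.

## Working session

There is one attempt and no reset: what is moved stays moved. The work goes in short steps, Python scripts to look and compute and a shell command to move; the robot and the scene stay as the last step left them, time stands still between calls to the robot, and variables do not carry over. Pictures are saved under pics/ and viewed, at most 10 in all, crops included, and the job is handed in when it is done.

```bash
mkdir -p pics; ls; cat > h.py <<'E'
import numpy as np,cv2
from workcell import ctrl
def ray(c,row,col):
    m=c["mtx"];k=c["k1"]
    d=np.array([(col-m[0,2])/m[0,0],(row-m[1,2])/m[1,1]]);u=d.copy()
    for _ in range(20):u=d/(1+k*(u@u))
    T=c["T"];v=T[:3,:3]@np.array([u[0],u[1],1]);return T[:3,3],v/np.linalg.norm(v)
def onz(c,row,col,z):
    o,v=ray(c,row,col);return o+v*(z-o[2])/v[2]
def tri(rs):
    A=np.zeros((3,3));b=np.zeros(3)
    for o,v in rs:
        P=np.eye(3)-np.outer(v,v);A+=P;b+=P@o
    p=np.linalg.solve(A,b);return p,[float(np.linalg.norm((np.eye(3)-np.outer(v,v))@(p-o))) for o,v in rs]
def proj(c,p):
    T=c["T"];q=T[:3,:3].T@(np.array(p)-T[:3,3]);u=q[:2]/q[2];u=u*(1+c["k1"]*(u@u));m=c["mtx"]
    return [m[1,1]*u[1]+m[1,2],m[0,0]*u[0]+m[0,2]]
E
python3 - <<'E'
from h import *
np.set_printoptions(precision=4,suppress=True)
ims={}
for n in["scene","side","wrist"]:
    c=ctrl.camera(n);ims[n]=c;cv2.imwrite(f"pics/{n}0.png",c["img"][:,:,::-1])
    print(n,c["T"][:3,3],c["T"][:3,2])
    for q in["objective_yellow","objective_blue","objective_white","stand","slot_yellow","push_face","canopy_edge"]:
        for d in ctrl.place_of(n,q)[:3]:
            if d["score"]>.2:
                r,k=d["centre"];z={"slot_yellow":.014,"push_face":.044,"canopy_edge":.088}.get(q,0)
                print(q,round(d["score"],2),np.round([r,k],1),onz(c,r,k,z))
print(ctrl.sense()["time_s"])
cv2.imwrite("pics/both.png",np.vstack([ims["scene"]["img"],ims["side"]["img"]])[:,:,::-1][:600] if 0 else cv2.resize(np.hstack([ims["scene"]["img"],ims["side"]["img"]]),(800,300))[:,:,::-1])
E
```

```text
pics
scene [ 0.1306 -0.6125  0.5959] [ 0.3778  0.7451 -0.5496]
objective_yellow 0.61 [196.5 248.5] [0.5159 0.2039 0.    ]
objective_yellow 0.6 [203.3 227.1] [0.4547 0.1977 0.    ]
objective_blue 0.69 [185.8 208.8] [0.4422 0.2925 0.    ]
objective_white 0.58 [179.7 245.6] [0.5433 0.2816 0.    ]
stand 0.6 [269.4 310.1] [ 0.517  -0.0896  0.    ]
slot_yellow 0.56 [243.8 296.6] [ 0.5234 -0.0227  0.014 ]
push_face 0.65 [221.1 288. ] [0.5249 0.021  0.044 ]
push_face 0.55 [185.7 208.6] [0.4189 0.2263 0.044 ]
canopy_edge 0.98 [240.3 319.7] [ 0.5183 -0.1068  0.088 ]
side [0.4819 0.7859 0.5723] [ 0.0135 -0.8182 -0.5748]
objective_yellow 0.75 [254.2 244.1] [0.5234 0.1992 0.    ]
objective_yellow 0.66 [250.4 278.8] [0.4426 0.1876 0.    ]
objective_blue 0.47 [290.2 279.9] [0.4459 0.3047 0.    ]
objective_white 0.48 [273.4 235.8] [0.5394 0.2579 0.    ]
stand 0.87 [184.2 250.8] [ 0.5135 -0.0984  0.    ]
slot_yellow 0.74 [187.7 245. ] [ 0.5292 -0.0585  0.014 ]
push_face 0.65 [192.  246.9] [0.5209 0.008  0.044 ]
canopy_edge 0.34 [277.1 233.2] [0.5349 0.348  0.088 ]
wrist [0.0601 0.5521 0.3744] [ 0.3039 -0.0789 -0.9494]
1.2
```

View pictures.

View pics/scene0.png

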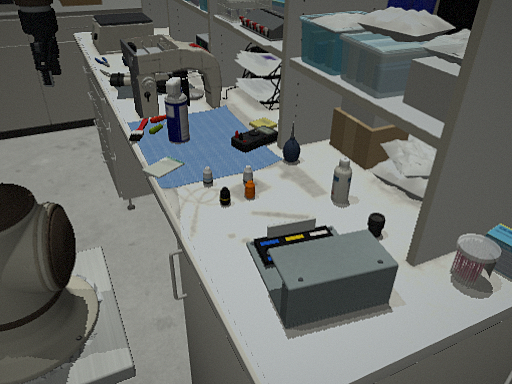

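View pics/side0.png

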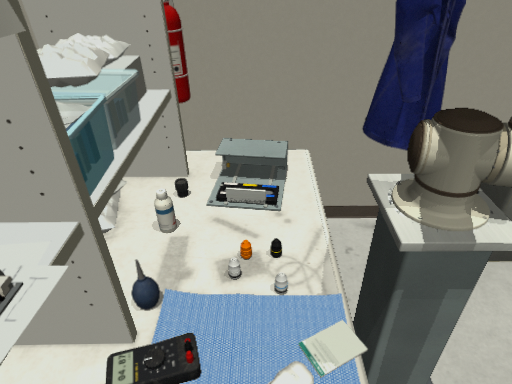

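Scene picture: candidates are the black objective (col 225, row 196), its orange look-alike (250, 189) and a black eyepiece-like part (376, 223). The side picture shows them at (276, 248), (246, 249) and (181, 187). I take the first one and check it in a crop.

```bash
python3 - <<'E'
from h import *
np.set_printoptions(precision=4,suppress=True)
C={n:ctrl.camera(n) for n in["scene","side"]}
P={}
for q in["objective_yellow","objective_blue","objective_white"]:
    for n in C:
        for d in ctrl.trace(n,q)[:3]:
            if d["score"]>.3:
                l,t,r,b=d["bbox"];m=d["mask"];ys,xs=np.nonzero(m)
                print(q,n,round(d["score"],2),[l,t,r,b],"base z0",onz(C[n],b-3,(l+r)/2,0),"rgb",C[n]["img"][m].mean(0).round())
                P.setdefault((q,n),[]).append(ray(C[n],(t+b)/2,(l+r)/2))
    for a in P.get((q,"scene"),[]):
        for b in P.get((q,"side"),[]): print("  tri centre",*tri([a,b]))
for q in["slot_yellow","push_face","canopy_edge"]:
    rs=[]
    for n in C:
        for d in ctrl.place_of(n,q)[:2]: print(q,n,round(d["score"],2),np.round(d["centre"],1));
        ds=ctrl.place_of(n,q)
        if ds: rs.append(ray(C[n],*ds[0]["centre"]))
    if len(rs)==2: print(" tri",*tri(rs))
a=cv2.resize(C["scene"]["img"][150:250,190:350],None,fx=2.5,fy=2.5,interpolation=2)
b=cv2.resize(C["side"]["img"][130:300,200:310],None,fx=3.3,fy=3.3,interpolation=2)[:560]
o=np.zeros((560,800,3),np.uint8);o[:a.shape[0],:400]=a;o[:b.shape[0],405:405+b.shape[1]]=b
cv2.imwrite("pics/crop1.png",o[:,:,::-1])
E
```

```text
objective_yellow scene 0.71 [246.1, 182.3, 254.0, 198.0] base z0 [0.5224 0.2086 0.    ] rgb [109.  51.   7.]
objective_yellow scene 0.71 [255.6, 217.9, 331.4, 268.8] base z0 [ 0.4917 -0.0664  0.    ] rgb [58. 60. 58.]
objective_yellow scene 0.64 [220.9, 184.7, 230.1, 204.5] base z0 [0.4542 0.2067 0.    ] rgb [19. 18. 13.]
objective_yellow side 0.71 [272.4, 239.1, 283.3, 255.9] base z0 [0.4452 0.1959 0.    ] rgb [35. 34. 26.]
objective_yellow side 0.59 [240.4, 238.6, 250.5, 259.2] base z0 [0.5201 0.2057 0.    ] rgb [167.  89.  17.]
  tri centre [0.4771 0.189  0.0273] [0.03367157420585386, 0.03367157420585401]
  tri centre [0.5193 0.2021 0.0193] [0.00020719166815158824, 0.00020719166815156502]
  tri centre [ 0.4992  0.066  -0.0667] [0.06660445212787815, 0.0666044521278781]
  tri centre [ 0.5517  0.0777 -0.0826] [0.027220549157794382, 0.027220549157794427]
  tri centre [0.4491 0.2017 0.0238] [0.0033348182918224146, 0.0033348182918224102]
  tri centre [0.4897 0.2154 0.0183] [0.031017385882338964, 0.031017385882339064]
objective_blue scene 0.51 [205.2, 168.6, 213.2, 186.5] base z0 [0.4471
[... 479 characters left out ...]
, 257.6] base z0 [0.4439 0.2014 0.    ] rgb [37. 36. 28.]
  tri centre [0.5378 0.267  0.0282] [0.00032294299334673944, 0.00032294299334681897]
  tri centre [0.4795 0.2225 0.0551] [0.03580452187767979, 0.03580452187767982]
slot_yellow scene 0.88 [247.9 297.6]
slot_yellow side 0.77 [192.7 247.3]
 tri [ 0.5208 -0.0337  0.0127] [0.0012204818597948328, 0.0012204818597949109]
push_face scene 0.69 [223.2 287.4]
push_face scene 0.56 [270.2 308.1]
push_face side 0.82 [196.  243.2]
 tri [0.5276 0.0216 0.0387] [0.003313502904321602, 0.0033135029043216257]
canopy_edge scene 0.69 [241.7 319.2]
canopy_edge side 0.8 [158.8 247.1]
 tri [ 0.5209 -0.1044  0.0828] [0.0014320159534667845, 0.0014320159534666676]
```

View pics/crop1.png

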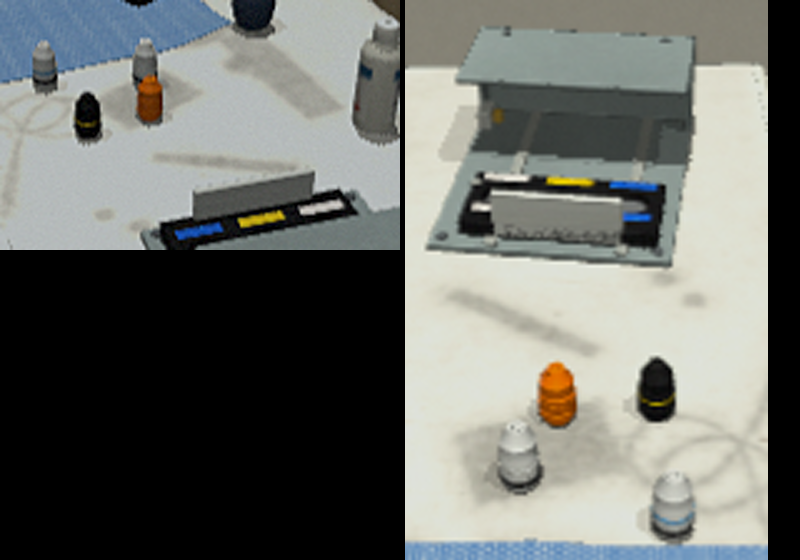

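The crop shows the black one has a thin yellow ring (scene 225, 196; side 276, 248), so it is chosen. The orange one stands about 71 mm beside it in +x. Rack stripes run blue, yellow, white, with yellow in the middle.

```bash
python3 - <<'E'
from h import *
from scipy.spatial.transform import Rotation as R
np.set_printoptions(precision=4,suppress=True)
s=ctrl.sense();print(s["time_s"],s["tool_pos"]);print(R.from_quat(s["eef_rot"]).as_matrix(),s["finger_gap"])
c=ctrl.camera("scene")
for r,k in[(142,180),(203,341),(163,292),(170,163)]:print(r,k,onz(c,r,k,0))
T=R.from_quat(s["eef_rot"]).as_matrix().T; w=ctrl.camera("wrist"); print("cam in tool",T@(w["T"][:3,3]-s["tool_pos"]),T@w["T"][:3,2])
E
```

```text
2.2 [0.1386 0.5323 0.2071]
[[-0.9677  0.2521  0.    ]
 [ 0.2521  0.9677  0.    ]
 [-0.      0.     -1.    ]] 0.9993371282302985
142 180 [0.4507 0.5704 0.    ]
203 341 [0.7146 0.083  0.    ]
163 292 [0.7047 0.3122 0.    ]
170 163 [0.3556 0.4213 0.    ]
cam in tool [ 0.081  -0.0005 -0.1673] [-0.314   0.0002  0.9494]
```

```bash
python3 -m jog '[[[0.28,-0.29,-0.04],[0,0,0.015],1],[[0.28,-0.29,-0.04],[0,0,0.015],1],[[0.28,-0.29,-0.04],[0,0,0.015],1],[[0.28,-0.29,-0.04],[0,0,0.015],1],[[0.28,-0.29,-0.04],[0,0,0.015],1],[[0.28,-0.29,-0.04],[0,0,0.015],1],[[0.28,-0.29,-0.04],[0,0,0.015],1],[[0.28,-0.29,-0.04],[0,0,0.015],1]]'
python3 -m jog '[[[0.28,-0.29,-0.04],[0,0,0],1],[[0.28,-0.29,-0.04],[0,0,0],1],[[0.18,-0.29,-0.04],[0,0,0],1],[[0,-0.1,0],[0,0,0],1],[[0,0,0],[0,0,0],1]]'
cat > m.py <<'E'
from h import *
import sys
from scipy.spatial.transform import Rotation as R
np.set_printoptions(precision=4,suppress=True)
c=ctrl.camera("wrist");s=ctrl.sense();print(s["time_s"],s["tool_pos"],R.from_quat(s["eef_rot"]).as_euler("xyz",degrees=True))
cv2.imwrite("pics/"+sys.argv[1],c["img"][:,:,::-1])
for q in sys.argv[2:]:
    z={"slot_yellow":.014,"push_face":.044,"canopy_edge":.088}.get(q,0)
    for d in ctrl.place_of("wrist",q)[:3]: print(q,round(d["score"],2),np.round(d["centre"],1),onz(c,*d["centre"],z))
    if q[:3]=="obj":
        for d in ctrl.trace("wrist",q)[:3]: print(" tr",round(d["score"],2),np.round(d["bbox"],1),c["img"][d["mask"]].mean(0).round())
E
python3 m.py w1.png objective_yellow objective_blue objective_white
```

```text
time_s: 2.97
tool_pos: [0.3636, 0.2986, 0.1751]
eef_rot: [0.001, 1.0, 0.0, 0.0]
ft_force: [0.3, 1.5, -0.3]
finger_gap: 0.999
finger_force: 0.0
time_s: 3.38
tool_pos: [0.437, 0.2011, 0.1629]
eef_rot: [0.004, 1.0, -0.0, -0.0]
ft_force: [0.2, 0.5, 0.7]
finger_gap: 0.998
finger_force: 0.0
3.4333 [0.4367 0.2025 0.1632] [179.9893  -0.0144 179.6585]
objective_yellow 0.68 [238.1 261.5] [0.5202 0.2036 0.    ]
objective_yellow 0.67 [181.5 256.5] [0.4482 0.1981 0.    ]
 tr 0.61 [245.  171.7 269.3 203.6] [18. 16. 13.]
 tr 0.61 [252.6 233.9 271.7 259. ] [111.  47.  12.]
objective_blue 0.76 [173.  344.9] [0.4388 0.2991 0.    ]
 tr 0.86 [338.6 163.4 369.8 195.4] [92. 92. 93.]
objective_white 0.91 [254.3 305.6] [0.543  0.2587 0.    ]
 tr 0.56 [300.1 244.1 328.  279.4] [106. 104. 103.]
```

View pics/w1.png

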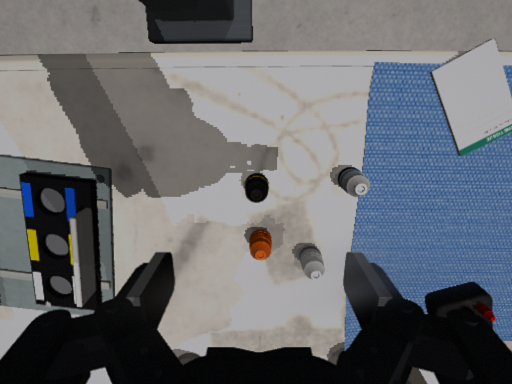

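Wrist picture: the black objective is at (257, 187), orange at (260, 244), blue at (352, 180) and white at (312, 262). The rack is at the left, its yellow slot near (56, 244), and it looks slightly rotated. I triangulate, then reach.

```bash
python3 - <<'E'
from h import *
np.set_printoptions(precision=4,suppress=True)
w,s,d=[ctrl.camera(n) for n in("wrist","scene","side")]
a=[ray(w,187.6,257.2),ray(s,194.6,225.5),ray(d,247.5,277.8)]
print("obj mid",*tri(a)); print(onz(w,187.6,257.2,.0225))
for q,z in(("slot_yellow",.014),("push_face",.044)):
    rs=[]
    for n,c in(("wrist",w),("scene",s),("side",d)):
        l=[e for e in ctrl.place_of(n,q)[:1]]
        for e in l: print(q,n,round(e["score"],2),np.round(e["centre"]),onz(c,*e["centre"],z));rs.append(ray(c,*e["centre"]))
    print(tri(rs) if len(rs)>1 else "")
# yaw: fit yellow/blue/white slot holes in wrist view (grey discs)
for r,k in((200,53),(244,56),(286,60)):print(onz(w,r,k,.014))
E
```

```text
obj mid [0.4488 0.202  0.0237] [0.0010177676851918756, 0.00378051642129333, 0.002789355175567759]
[0.4481 0.2024 0.0225]
slot_yellow wrist 0.8 [239.  57.] [ 0.5141 -0.0361  0.014 ]
slot_yellow scene 0.65 [246. 298.] [ 0.5212 -0.0307  0.014 ]
slot_yellow side 0.55 [189. 249.] [ 0.5186 -0.0494  0.014 ]
(array([ 0.5161, -0.0362,  0.0193]), [0.0047453781270682775, 0.0013282875020996304, 0.003544930182402167])
push_face wrist 0.62 [262.  79.] [0.5276 0.0053 0.044 ]
push_face scene 0.75 [219. 288.] [0.5285 0.0265 0.044 ]
push_face side 0.81 [193. 244.] [0.5275 0.0112 0.044 ]
(array([0.524 , 0.0153, 0.051 ]), [0.004620972868989962, 0.00257133697385411, 0.004699047403543427])
[ 0.465  -0.0297  0.014 ]
[ 0.5207 -0.0384  0.014 ]
[ 0.5797 -0.0465  0.014 ]
```

```bash
python3 -m jog '[[[0.11,0,-0.3],[0,0,0],0.6],[[0,0,-0.35],[0,0,0],0.6],[[0,0,-0.3],[0,0,0],0.6],[[0,0,-0.3],[0,0,0],0.6],[[0,0,-0.25],[0,0,0],0.6],[[0,0,0],[0,0,0],0.6],[[0,0,0],[0,0,0],0.2],[[0,0,0],[0,0,0],0.1]]' 30
python3 -m jog '[[[0,0,0],[0,0,0],0],[[0,0,0],[0,0,0],0],[[0,0,0],[0,0,0],0],[[0,0,0],[0,0,0],0]]'
python3 m.py w2.png
```

```text
time_s: 4.85
tool_pos: [0.4484, 0.2036, 0.0148]
eef_rot: [0.002, 1.0, 0.0, 0.001]
ft_force: [0.4, -1.1, 0.3]
finger_gap: 0.328
finger_force: 0.3
time_s: 5.18
tool_pos: [0.4489, 0.2037, 0.0152]
eef_rot: [0.002, 1.0, 0.001, 0.002]
ft_force: [0.5, -1.5, 7.6]
finger_gap: 0.177
finger_force: 27.3
5.2333 [0.4489 0.2037 0.0151] [179.9346   0.1844 179.7965]
```

View pics/w2.png

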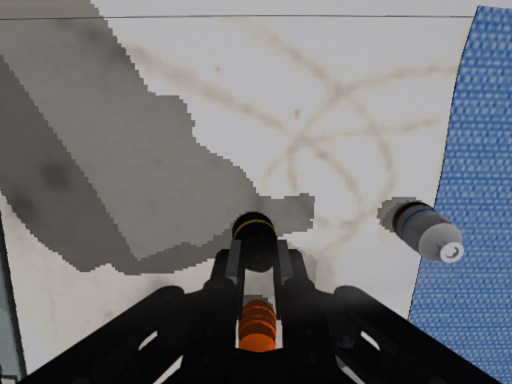

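Wrist picture: the pads pinch the narrow nose of the black objective at (257, 250), with a 15 mm gap, because the pads stand farther back than assumed. I open and grip lower.

```bash
python3 -m jog '[[[0,0,0],[0,0,0],0.55],[[0,0,0],[0,0,0],0.55],[[0,0,-0.05],[0,0,0],0.55],[[0,0,-0.05],[0,0,0],0.55],[[0,0,0],[0,0,0],0.2],[[0,0,0],[0,0,0],0.1],[[0,0,0],[0,0,0],0],[[0,0,0],[0,0,0],0]]' 30
python3 -m jog '[[[0,0,0],[0,0,0],0],[[0,0,0],[0,0,0],0]]'
python3 m.py w3.png objective_yellow
```

```text
time_s: 5.9
tool_pos: [0.4476, 0.2032, 0.003]
eef_rot: [0.002, 1.0, -0.0, -0.0]
ft_force: [-0.1, 0.3, -0.6]
finger_gap: 0.269
finger_force: 28.9
time_s: 6.07
tool_pos: [0.4476, 0.2032, 0.0031]
eef_rot: [0.002, 1.0, -0.0, -0.0]
ft_force: [0.6, 0.0, -0.7]
finger_gap: 0.272
finger_force: 28.9
6.1167 [0.4476 0.2032 0.0031] [179.9992  -0.0034 179.8013]
objective_yellow 0.84 [324.7 258.7] [0.5191 0.2027 0.    ]
objective_yellow 0.77 [237.1 251.6] [0.4506 0.1984 0.    ]
 tr 0.65 [236.6 313.1 276.9 353.1] [73. 31.  7.]
 tr 0.63 [233.3 220.6 281.2 291.3] [20. 19. 15.]
```

```bash
python3 -m jog '[[[0,0,0.2],[0,0,0],0],[[0,0,0.35],[0,0,0],0],[[0.05,-0.15,0.3],[0,0,-0.01],0],[[0.1,-0.35,0.15],[0,0,-0.01],0],[[0.1,-0.38,0],[0,0,-0.01],0],[[0.1,-0.38,0],[0,0,-0.01],0],[[0.1,-0.38,0],[0,0,-0.01],0],[[0.1,-0.36,0],[0,0,-0.01],0]]'
python3 -m jog '[[[0.1,-0.3,0],[0,0,-0.01],0],[[0,0,0],[0,0,0],0],[[0,0,0],[0,0,0],0]]'
python3 m.py w4.png slot_yellow push_face objective_yellow canopy_edge
```

```text
time_s: 6.88
tool_pos: [0.5028, 0.0013, 0.1034]
eef_rot: [0.065, 0.998, -0.0, 0.0]
ft_force: [1.2, 0.1, -0.9]
finger_gap: 0.265
finger_force: 29.2
time_s: 7.13
tool_pos: [0.5127, -0.0283, 0.1029]
eef_rot: [0.077, 0.997, 0.0, -0.0]
ft_force: [-0.3, -0.4, -1.1]
finger_gap: 0.271
finger_force: 29.2
7.1833 [ 0.5125 -0.0272  0.1029] [179.989   -0.0322 171.3222]
slot_yellow 0.78 [197.7 248.5] [ 0.517  -0.0387  0.014 ]
push_face 0.93 [211.9 304.7] [0.5262 0.0072 0.044 ]
push_face 0.32 [200.5 246.4] [ 0.5092 -0.0381  0.044 ]
objective_yellow 0.89 [234.2 252.1] [ 0.5602 -0.0426  0.    ]
objective_yellow 0.64 [159.9 503.3] [0.5211 0.2008 0.    ]
objective_yellow 0.59 [244.6 140.7] [ 0.5546 -0.1562  0.    ]
 tr 0.96 [234.2 222.2 280.3 291.6] [33. 31. 27.]
 tr 0.83 [495.7 144.6 512.  174.6] [82. 33.  4.]
canopy_edge 0.92 [246.  142.8] [ 0.5161 -0.1096  0.088 ]
```

View pics/w4.png

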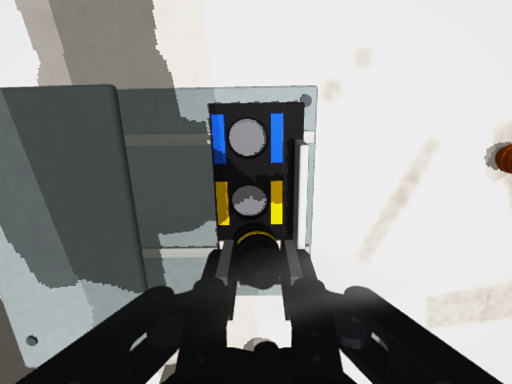

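Wrist picture: the yellow slot's floor is near (248, 200), the blue slot at (248, 137), the plate at col 303, and the held objective at (257, 255).

```bash
python3 - <<'E'
from h import *
from scipy.spatial.transform import Rotation as R
np.set_printoptions(precision=4,suppress=True)
c=ctrl.camera("wrist");s=ctrl.sense();g=c["img"];hsv=cv2.cvtColor(g,cv2.COLOR_RGB2HSV)
gray=cv2.cvtColor(g,cv2.COLOR_RGB2GRAY)
for y0,y1 in((112,163),(178,226)):
    m=np.zeros_like(gray);m[y0:y1,229:270]=((gray>75)&(hsv[:,:,1]<70))[y0:y1,229:270]
    n,l,st,ce=cv2.connectedComponentsWithStats(m);i=1+st[1:,4].argmax();b=st[i]
    print("hole",b,ce[i],onz(c,ce[i][1],ce[i][0],.014),onz(c,b[1]+b[3]/2,b[0]+b[2]/2,.014))
m=((hsv[:,:,0]>20)&(hsv[:,:,0]<35)&(hsv[:,:,1]>150)).astype(np.uint8);m[230:]=0
n,l,st,ce=cv2.connectedComponentsWithStats(m)
for i in range(1,n):
    if st[i,4]>50:print("yel",ce[i],onz(c,ce[i][1],ce[i][0],.024))
p=s["tool_pos"];print(p)
# where the held objective's base/top should project if centred on TCP axis (base at tcp z-.003)
for h in(0,.012,.03,.045):print(h,proj(c,p+[0,0,h-.003]))
for n in("scene","side"):
    k=ctrl.camera(n);e=ctrl.place_of(n,"slot_yellow")[:1];print(n,[(round(x["score"],2),onz(k,*x["centre"],.014)) for x in e])
mm=((hsv[:,:,0]>18)&(hsv[:,:,0]<38)&(hsv[:,:,1]>120)).astype(np.uint8);mm[:228]=0;mm[262:]=0
ys,xs=np.nonzero(mm);print("ring",xs.min(),xs.max(),ys.min(),ys.max())
E
```

```text
hole [ 229  120   34   36 1006] [244.6272 137.5089] [ 0.463  -0.0309  0.014 ] [ 0.4635 -0.0298  0.014 ]
hole [232 193  31  23 423] [247.8582 205.6619] [ 0.5245 -0.038   0.014 ] [ 0.5234 -0.0381  0.014 ]
yel [219.2946 203.0957] [ 0.5148 -0.0615  0.024 ]
yel [273.3485 202.6969] [ 0.5215 -0.0145  0.024 ]
[ 0.5125 -0.0259  0.1032]
0 [np.float64(232.79113543838443), np.float64(259.21503837041774)]
0.012 [np.float64(241.59240662757765), np.float64(259.26022044902595)]
0.03 [np.float64(257.1521566142525), np.float64(259.3400649535246)]
0.045 [np.float64(272.9113186559855), np.float64(259.42088985297505)]
scene [(0.77, array([ 0.5133, -0.0249,  0.014 ]))]
side [(0.91, array([ 0.5285, -0.0533,  0.014 ]))]
ring 237 278 230 247
```

```bash
python3 - <<'E'
from h import *
c=ctrl.camera("wrist");s=ctrl.sense();p=np.array(s["tool_pos"]);a=np.linspace(0,6.283,73)
for r,h in((.0135,0),(.0115,0),(.0135,.003),(.0135,.006),(.0135,.012),(.0135,.02)):
    q=np.array([proj(c,p+[r*np.cos(t),r*np.sin(t),h-.003]) for t in a]);print(r,h,q.min(0).round(1),q.max(0).round(1))
for d in(0,.003):print(np.round(proj(c,p+[d,0,.01]),1))
E
python3 - <<'E'
import cv2
i=cv2.imread("pics/w4.png");cv2.imwrite("pics/crop2.png",cv2.resize(i[170:300,200:320],None,fx=4.5,fy=4.5,interpolation=cv2.INTER_CUBIC))
E
```

```text
0.0135 0 [212.8 237.7] [251.9 280.6]
0.0115 0 [215.8 240.9] [249.1 277.5]
0.0135 0.003 [214.6 237.4] [254.2 281. ]
0.0135 0.006 [216.5 237.1] [256.6 281.3]
0.0135 0.012 [220.5 236.4] [261.7 282.1]
0.0135 0.02 [226.2 235.4] [268.9 283.1]
[242.4 259.2]
[246.9 260. ]
```

View pics/crop2.png

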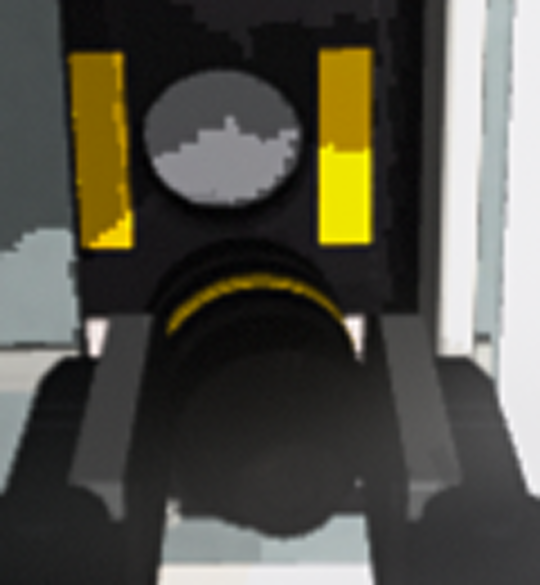

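The crop shows the slot floor centred at (249, 200) and the held objective's front lower edge at row 223, inside the pads. I go just above the rim and compare there.

```bash
python3 -m jog '[[[0.04,-0.11,-0.1],[0,0,0.005],0],[[0,0,-0.25],[0,0,0],0],[[0,0,-0.25],[0,0,0],0],[[0,0,-0.08],[0,0,0],0],[[0,0,0],[0,0,0],0],[[0,0,0],[0,0,0],0]]'
python3 m.py w5.png slot_yellow
python3 - <<'E'
import cv2
i=cv2.imread("pics/w5.png");cv2.imwrite("pics/crop3.png",cv2.resize(i[130:310,160:350],None,fx=3.3,fy=3.3,interpolation=cv2.INTER_CUBIC))
E
```

```text
time_s: 8.23
tool_pos: [0.5166, -0.0377, 0.0357]
eef_rot: [0.07, 0.998, -0.0, -0.0]
ft_force: [0.1, -0.1, -0.8]
finger_gap: 0.267
finger_force: 29.2
8.2833 [ 0.5172 -0.0377  0.0364] [179.9956   0.0769 172.0081]
slot_yellow 0.95 [219.1 259.2] [ 0.5152 -0.0376  0.014 ]
```

View pics/crop3.png

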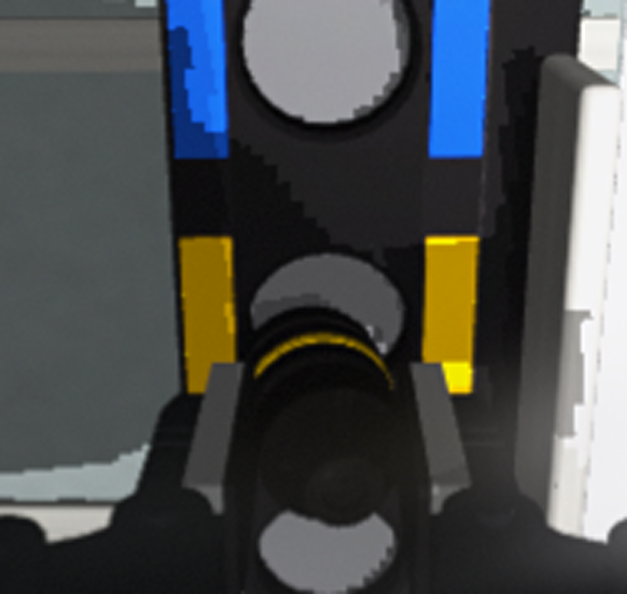

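```bash
python3 - <<'E'
from h import *
np.set_printoptions(precision=4,suppress=True)
c=ctrl.camera("wrist");s=ctrl.sense();p=np.array(s["tool_pos"]);print(p,c["T"][:3,3])
f=lambda y,x:(130+y/3.3,160+x/3.3)
u=np.array([.99,-.139])
e=onz(c,*f(123,326),.014);print("blue far",e,"slot",e[:2]+(.0555-.016)*u[0]*np.array([1,-.14]))
e=onz(c,*f(592,328),.014);print("white far",e,"slot",e[:2]-.072*u)
for z in(.014,.024):e=onz(c,*f(254,328),z);print("yel near",z,e,"slot",e[:2]+.016*u)
for k in((238,180),(238,232),(393,188),(238,478),(238,425)):print("strip",onz(c,*f(*k),.024))
for z in(.03,.0334,.036,.04):
    e=onz(c,*f(308,322),z);print("lens bottom front z",z,e,"minus tcp",e-p)
E
```

```text
[ 0.5176 -0.0378  0.0368] [ 0.4368 -0.027   0.2038]
blue far [ 0.4803 -0.0329  0.014 ] slot [ 0.5194 -0.0384]
white far [ 0.5915 -0.048   0.014 ] slot [ 0.5202 -0.038 ]
yel near 0.014 [ 0.5078 -0.0363  0.014 ] slot [ 0.5236 -0.0385]
yel near 0.024 [ 0.504  -0.0358  0.024 ] slot [ 0.5199 -0.038 ]
strip [ 0.4967 -0.0639  0.024 ]
strip [ 0.4981 -0.0538  0.024 ]
strip [ 0.5302 -0.0685  0.024 ]
strip [ 0.5048 -0.0065  0.024 ]
strip [ 0.5033 -0.0167  0.024 ]
lens bottom front z 0.03 [ 0.5126 -0.0382  0.03  ] minus tcp [-0.005  -0.0004 -0.0068]
lens bottom front z 0.0334 [ 0.5111 -0.038   0.0334] minus tcp [-0.0065 -0.0002 -0.0034]
lens bottom front z 0.036 [ 0.51   -0.0378  0.036 ] minus tcp [-0.0076 -0.0001 -0.0008]
lens bottom front z 0.04 [ 0.5083 -0.0376  0.04  ] minus tcp [-0.0094  0.0002  0.0032]
```

```bash
python3 - <<'E'
from h import *
from scipy.spatial.transform import Rotation as R
np.set_printoptions(precision=4,suppress=True)
c=ctrl.camera("wrist");s=ctrl.sense()
def pose(p,yaw):
    T=np.eye(4);T[:3,:3]=R.from_euler("xyz",[180,0,yaw],degrees=True).as_matrix();T[:3,3]=p;return T
F=np.linalg.inv(pose(s["tool_pos"],R.from_quat(s["eef_rot"]).as_euler("xyz",degrees=True)[2]))@c["T"]
a=np.linspace(0,6.283,73)
for f,p,y in(("w1",[.4367,.2025,.1632],179.66),("w2",[.4489,.2037,.0151],179.8),("w3",[.4476,.2032,.0031],179.8)):
    k=dict(c);k["T"]=pose(p,y)@F
    g=cv2.imread(f"pics/{f}.png");gr=cv2.cvtColor(g,cv2.COLOR_BGR2GRAY)
    col=[int((gr[r0:,x]<45).argmax())+r0 for r0 in [150 if f=="w1" else 190] for x in range(251,262)]
    r=np.median(col); print(f,"front row",col,"x front z0",onz(k,r-.5,256.5,0)[:2],"-> centre x",onz(k,r-.5,256.5,0)[0]+.0135)
    if f!="w3":
        # blue objective as check of shape: front row
        x0=(352 if f=="w1" else 412)
print("held, scene/side")
for n in("scene","side"):
    k=ctrl.camera(n);t=ctrl.trace(n,"objective_yellow")
    for d in t[:3]:print(n,round(d["score"],2),np.round(d["bbox"],1))
    p=np.array(s["tool_pos"])
    for dx in(0,.006):
        q=np.array([proj(k,p+[dx+r*np.cos(t),r*np.sin(t),h-.003]) for r,h in((.0135,0),(.0135,.02),(.006,.045)) for t in a]);print(dx,"tlbr",q.min(0).round(1),q.max(0).round(1))
E
```

```text
w1 front row [175, 174, 174, 174, 173, 173, 173, 173, 174, 174, 174] x front z0 [0.4391 0.1997] -> centre x 0.4525944707721345
w2 front row [212, 212, 212, 212, 212, 212, 212, 213, 213, 213, 214] x front z0 [0.4394 0.2019] -> centre x 0.4529479148916031
w3 front row [223, 223, 223, 223, 223, 223, 223, 223, 223, 223, 224] x front z0 [0.4408 0.2015] -> centre x 0.45425916841374053
held, scene/side
scene 0.66 [243.9 182.5 256.5 200.2]
scene 0.52 [294.2 232.5 305.3 242.1]
0 tlbr [222.3 292. ] [245.7 305.8]
0.006 tlbr [221.6 294.5] [244.9 308.3]
side 0.59 [237.6 243.7 251.1 258.1]
side 0.37 [247.2 180.5 252.  187. ]
0 tlbr [171.  243.6] [188.6 253.5]
0.006 tlbr [171.1 241.5] [188.6 251.3]
```

```bash
python3 -m jog '[[[-0.005,0.01,0],[0,0,0],0],[[0,0,-0.05],[0,0,0],0],[[0,0,-0.04],[0,0,0],0],[[0,0,-0.03],[0,0,0],0],[[0,0,0],[0,0,0],0]]'
```

```text
time_s: 9.05
tool_pos: [0.5155, -0.0367, 0.0219]
eef_rot: [0.07, 0.998, -0.0, -0.001]
ft_force: [0.5, -0.1, -1.4]
finger_gap: 0.27
finger_force: 29.2
```

```bash
python3 -m jog '[[[0,0,-0.02],[0,0,0],0],[[0,0,-0.01],[0,0,0],0],[[0,0,0],[0,0,0],0]]'; python3 m.py w6.png
python3 - <<'E'
import cv2
i=cv2.imread("pics/w6.png");cv2.imwrite("pics/crop4.png",cv2.resize(i[130:310,160:350],None,fx=3.3,fy=3.3,interpolation=cv2.INTER_CUBIC))
E
```

```text
time_s: 9.3
tool_pos: [0.516, -0.0368, 0.0198]
eef_rot: [0.07, 0.998, 0.0, -0.0]
ft_force: [0.1, -0.1, -1.1]
finger_gap: 0.266
finger_force: 29.2
9.35 [ 0.5161 -0.0368  0.02  ] [-179.9982   -0.0074  171.9994]
```

View pics/crop4.png

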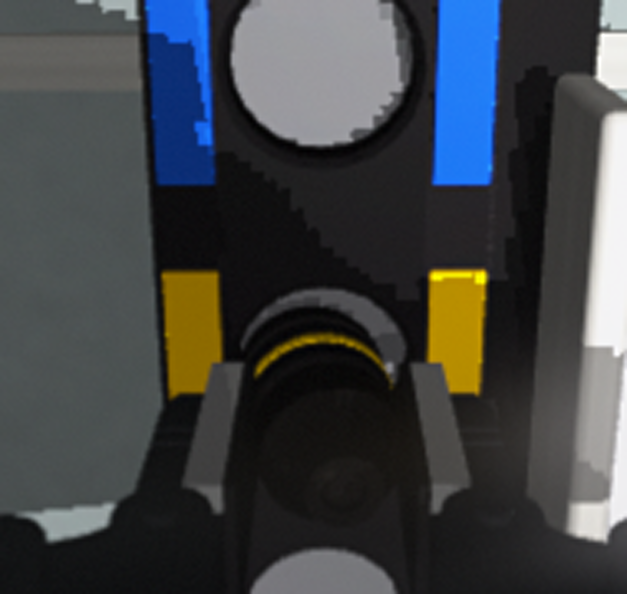

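The crop shows the objective inside the yellow slot, with a floor crescent left at its front and no contact force. I lower a little more, then release.

```bash
python3 -m jog '[[[-0.01,0,-0.02],[0,0,0],0],[[0,0,-0.01],[0,0,0],0],[[0,0,0],[0,0,0],0]]'; python3 -m jog '[[[0,0,0],[0,0,0],0.33],[[0,0,0],[0,0,0],0.38],[[0,0,0],[0,0,0],0.4],[[0,0,0],[0,0,0],0.4]]'
```

```text
time_s: 9.6
tool_pos: [0.5149, -0.0367, 0.0168]
eef_rot: [0.07, 0.998, 0.0, -0.0]
ft_force: [0.4, 0.0, -0.8]
finger_gap: 0.27
finger_force: 29.2
time_s: 9.93
tool_pos: [0.5152, -0.0368, 0.0172]
eef_rot: [0.07, 0.998, -0.0, 0.0]
ft_force: [1.4, -0.8, 0.2]
finger_gap: 0.399
finger_force: 0.0
```

```bash
python3 -m jog '[[[0,0,0.15],[0,0,0],0.4],[[0,0,0.35],[0,0,0],0.4],[[0,0,0.4],[0,0,0],0.4],[[-0.2,0.3,0.2],[0,0,0],0.2],[[-0.2,0.3,0],[0,0,0],0],[[0,0,0],[0,0,0],0],[[0,0,0],[0,0,0],0]]'; python3 m.py w7.png slot_yellow push_face objective_yellow canopy_edge
python3 - <<'E'
import cv2
i=cv2.imread("pics/w7.png");cv2.imwrite("pics/crop5.png",i)
E
```

```text
time_s: 10.52
tool_pos: [0.475, 0.0243, 0.1278]
eef_rot: [0.069, 0.998, 0.0, 0.001]
ft_force: [0.3, -0.7, -0.6]
finger_gap: -0.002
finger_force: 0.0
10.5667 [0.4752 0.0236 0.1273] [-179.9977    0.0534  172.0801]
slot_yellow 0.63 [232.5 202.7] [ 0.5192 -0.0409  0.014 ]
push_face 0.58 [247.3 248.2] [0.5268 0.0068 0.044 ]
objective_yellow 0.63 [200.1 435.4] [0.5223 0.2061 0.    ]
objective_yellow 0.59 [232.5 201.9] [ 0.5253 -0.0455  0.    ]
objective_yellow 0.2 [208.  488.3] [0.5393 0.2637 0.    ]
 tr 0.86 [182.9 223.3 214.8 258. ] [18. 16. 11.]
 tr 0.72 [422.5 189.7 466.2 221.1] [126.  57.  11.]
canopy_edge 0.69 [279.  102.9] [ 0.5162 -0.1098  0.088 ]
```

View pics/w7.png

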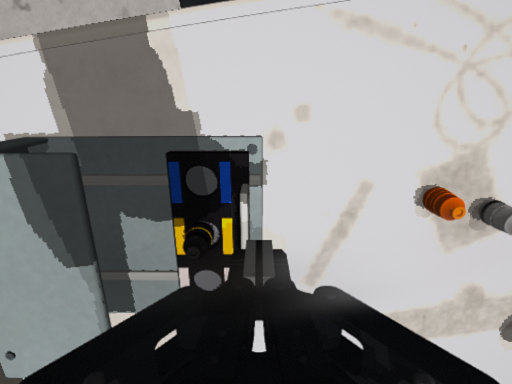

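Wrist picture: the objective stands upright in the yellow slot at (200, 240), between the two yellow strips, with blue slot (202, 180) and white slot (208, 280) empty. Next I tilt the shut gripper in front of the push plate.

```bash
python3 -m jog '[[[0.1,0.05,0],[-0.05,0.007,0],0],[[0.1,0.05,0],[-0.05,0.007,0],0],[[0.1,0.05,0],[-0.05,0.007,0],0],[[0.1,0.05,0],[-0.05,0.007,0],0],[[0.1,0.05,0],[-0.05,0.007,0],0],[[0.05,0.05,0],[-0.05,0.007,0],0],[[0,0,0],[-0.05,0.007,0],0],[[0,0,0],[0,0,0],0]]'; python3 -c "
from workcell import ctrl;from scipy.spatial.transform import Rotation as R
s=ctrl.sense();print(s['tool_pos'],R.from_quat(s['eef_rot']).as_matrix().round(3),s['q'])"
```

```text
time_s: 11.48
tool_pos: [0.5297, 0.0546, 0.1218]
eef_rot: [0.062, 0.928, -0.365, -0.029]
ft_force: [0.2, 0.8, -1.3]
finger_gap: 0.002
finger_force: 0.0
[0.52966417 0.05459052 0.12177372] [[-0.991  0.095 -0.099]
 [ 0.137  0.725 -0.675]
 [ 0.007 -0.682 -0.732]] [ 0.43925888  0.41473309  0.21378235  1.84466715 -0.60492266  0.72405306]
```

```bash
python3 -m jog '[[[0.03,0,-0.25],[0,0,0],0],[[0,0,-0.3],[0,0,0],0],[[0,0,-0.3],[0,0,0],0],[[0,0,0],[0,0,0],0],[[-0.028,-0.2,0],[0,0,0],0],[[-0.021,-0.15,0],[0,0,0],0],[[-0.014,-0.1,0],[0,0,0],0],[[0,0,0],[0,0,0],0]]'
```

```text
time_s: 12.15
tool_pos: [0.5269, 0.0064, 0.0439]
eef_rot: [0.066, 0.93, -0.36, -0.025]
ft_force: [-1.3, 0.4, -0.4]
finger_gap: -0.004
finger_force: 0.0
```

```bash
python3 -m jog '[[[0,0.02,-0.07],[0,0,0],0],[[-0.007,-0.05,0],[0,0,0],0],[[-0.011,-0.08,0],[0,0,0],0],[[-0.014,-0.1,0],[0,0,0],0],[[-0.014,-0.1,0],[0,0,0],0],[[-0.014,-0.1,0],[0,0,0],0],[[-0.014,-0.1,0],[0,0,0],0],[[-0.014,-0.1,0],[0,0,0],0]]'; python3 m.py w8.png push_face slot_yellow
```

```text
time_s: 12.82
tool_pos: [0.5179, -0.0539, 0.0353]
eef_rot: [0.065, 0.93, -0.361, -0.025]
ft_force: [0.6, 2.4, 1.0]
finger_gap: -0.0
finger_force: 0.8
12.8667 [ 0.5175 -0.0553  0.0354] [-137.5546    0.0178  171.9486]
push_face 0.98 [247.7 267.7] [ 0.52   -0.0399  0.044 ]
slot_yellow 0.7 [211.2 247.2] [ 0.5122 -0.0849  0.014 ]
```

```bash
cat > r.py <<'E'
from h import *
np.set_printoptions(precision=4,suppress=True)
s=ctrl.sense();print(s["time_s"],s["tool_pos"],s["ft_force"])
for n in("scene","side","wrist"):
    c=ctrl.camera(n)
    for q,z in(("push_face",.044),("slot_yellow",.014),("canopy_edge",.088),("objective_yellow",.014)):
        for d in ctrl.place_of(n,q)[:2]:
            if d["score"]>.3:print(n,q,round(d["score"],2),np.round(d["centre"],1),onz(c,*d["centre"],z))
E
python3 r.py
```

```text
12.9667 [ 0.5176 -0.0538  0.0353] [ 0.131  -0.0837  0.7721]
scene push_face 0.8 [234.4 297.7] [ 0.5206 -0.0277  0.044 ]
scene canopy_edge 0.67 [239.5 318.5] [ 0.5176 -0.1039  0.088 ]
scene canopy_edge 0.45 [270.4 308.5] [ 0.4561 -0.1678  0.088 ]
scene objective_yellow 0.56 [196.7 249.9] [0.5096 0.1825 0.014 ]
side push_face 0.72 [179.6 250.3] [ 0.513  -0.0545  0.044 ]
side push_face 0.63 [157.2 245.7] [ 0.5301 -0.187   0.044 ]
side slot_yellow 0.77 [180.9 250.4] [ 0.5143 -0.0949  0.014 ]
side slot_yellow 0.39 [288.3 277.7] [0.451  0.3116 0.014 ]
side canopy_edge 0.94 [159.3 246.5] [ 0.5234 -0.0934  0.088 ]
side objective_yellow 0.51 [182.3 254.2] [ 0.5029 -0.0869  0.014 ]
side objective_yellow 0.48 [256.5 243. ] [0.5246 0.2208 0.014 ]
wrist push_face 0.74 [247.9 259.8] [ 0.5215 -0.0446  0.044 ]
wrist slot_yellow 0.61 [207.3 242. ] [ 0.5099 -0.0884  0.014 ]
wrist canopy_edge 0.9 [242.8 132.7] [ 0.5159 -0.1127  0.088 ]
wrist objective_yellow 0.7 [207.8 240.6] [ 0.5104 -0.09    0.014 ]
```

```bash
python3 -m jog '[[[-0.007,-0.05,0],[0,0,0],0],[[-0.014,-0.1,0],[0,0,0],0],[[-0.014,-0.1,0],[0,0,0],0],[[-0.014,-0.1,0],[0,0,0],0],[[-0.011,-0.08,0],[0,0,0],0],[[-0.007,-0.05,0],[0,0,0],0],[[0,0,0],[0,0,0],0]]'
python3 -m jog '[[[-0.007,-0.05,0],[0,0,0],0],[[-0.007,-0.05,0],[0,0,0],0],[[0,0,0],[0,0,0],0]]'
```

```text
time_s: 14.3
tool_pos: [0.5108, -0.1022, 0.0353]
eef_rot: [0.066, 0.93, -0.361, -0.025]
ft_force: [-0.1, 0.1, 0.6]
finger_gap: 0.001
finger_force: 0.0
time_s: 14.55
tool_pos: [0.5097, -0.1114, 0.0351]
eef_rot: [0.065, 0.93, -0.361, -0.025]
ft_force: [-0.6, -0.1, 0.4]
finger_gap: -0.001
finger_force: 0.0
```

```bash
python3 -m jog '[[[-0.007,-0.05,0],[0,0,0],0],[[-0.004,-0.03,0],[0,0,0],0]]';python3 -m jog '[[[-0.004,-0.03,0],[0,0,0],0],[[0,0,0],[0,0,0],0]]';python3 -m jog '[[[-0.004,-0.03,0],[0,0,0],0],[[0,0,0],[0,0,0],0]]'; python3 r.py
```

```text
time_s: 14.72
tool_pos: [0.5088, -0.119, 0.035]
eef_rot: [0.065, 0.93, -0.361, -0.025]
ft_force: [-1.1, 1.3, 0.5]
finger_gap: 0.0
finger_force: 0.8
time_s: 14.88
tool_pos: [0.5083, -0.1222, 0.0351]
eef_rot: [0.065, 0.93, -0.361, -0.025]
ft_force: [-0.8, -0.8, 0.2]
finger_gap: -0.001
finger_force: 0.0
time_s: 15.05
tool_pos: [0.508, -0.1251, 0.0351]
eef_rot: [0.065, 0.93, -0.361, -0.025]
ft_force: [-0.2, 0.7, -0.4]
finger_gap: -0.005
finger_force: 0.0
15.05 [ 0.508  -0.1251  0.0351] [-0.2359  0.6959 -0.3702]
scene canopy_edge 0.62 [241.3 316. ] [ 0.5104 -0.1065  0.088 ]
scene objective_yellow 0.71 [197.2 248.5] [0.5055 0.1819 0.014 ]
side push_face 0.69 [173.8 253.5] [ 0.5043 -0.0859  0.044 ]
side slot_yellow 0.81 [169.5 251. ] [ 0.5137 -0.1616  0.014 ]
side canopy_edge 0.58 [156.8 246.3] [ 0.5244 -0.1083  0.088 ]
side objective_yellow 0.69 [289.2 280.5] [0.4455 0.3139 0.014 ]
side objective_yellow 0.51 [257.1 244.3] [0.5216 0.2227 0.014 ]
wrist push_face 0.68 [249.1 266.4] [ 0.5111 -0.1116  0.044 ]
wrist push_face 0.5 [211.1 247. ] [ 0.49  -0.124  0.044]
wrist slot_yellow 0.67 [210.7 245. ] [ 0.5022 -0.1578  0.014 ]
wrist canopy_edge 0.78 [293.4 207.8] [ 0.5162 -0.1103  0.088 ]
```

```bash
for i in 1; do :; done; python3 -m jog '[[[-0.004,-0.03,0],[0,0,0],0],[[0,0,0],[0,0,0],0]]';python3 -m jog '[[[-0.004,-0.03,0],[0,0,0],0],[[0,0,0],[0,0,0],0]]';python3 -m jog '[[[-0.003,-0.02,0],[0,0,0],0],[[0,0,0],[0,0,0],0]]';python3 -m jog '[[[-0.003,-0.02,0],[0,0,0],0],[[0,0,0],[0,0,0],0]]' | grep -A3 tool_pos
```

```text
time_s: 15.97
tool_pos: [0.5079, -0.1273, 0.0352]
eef_rot: [0.065, 0.93, -0.36, -0.025]
ft_force: [-1.1, 2.7, 0.9]
finger_gap: -0.003
finger_force: 1.3
time_s: 16.13
tool_pos: [0.5074, -0.1306, 0.0353]
eef_rot: [0.065, 0.93, -0.36, -0.025]
ft_force: [0.6, 1.7, 0.8]
finger_gap: -0.002
finger_force: 0.7
time_s: 16.3
tool_pos: [0.5071, -0.1328, 0.0352]
eef_rot: [0.065, 0.93, -0.361, -0.025]
ft_force: [0.4, 1.1, 0.6]
finger_gap: 0.001
finger_force: 1.0
tool_pos: [0.5067, -0.1351, 0.0352]
eef_rot: [0.065, 0.93, -0.361, -0.025]
ft_force: [0.6, 0.2, 1.3]
finger_gap: -0.001
```

```bash
for i in 1; do :; done; python3 -m jog '[[[-0.003,-0.02,0],[0,0,0],0],[[0,0,0],[0,0,0],0]]';python3 -m jog '[[[-0.003,-0.02,0],[0,0,0],0],[[0,0,0],[0,0,0],0]]';python3 -m jog '[[[-0.003,-0.02,0],[0,0,0],0],[[0,0,0],[0,0,0],0]]' ; python3 r.py | grep -v scene
```

```text
time_s: 16.63
tool_pos: [0.5062, -0.1372, 0.0351]
eef_rot: [0.065, 0.93, -0.361, -0.025]
ft_force: [-0.4, -0.3, 0.6]
finger_gap: -0.002
finger_force: 0.2
time_s: 16.8
tool_pos: [0.5062, -0.1375, 0.0349]
eef_rot: [0.065, 0.931, -0.359, -0.025]
ft_force: [-0.2, 12.9, 3.0]
finger_gap: 0.002
finger_force: 7.4
time_s: 16.97
tool_pos: [0.5063, -0.1377, 0.0348]
eef_rot: [0.064, 0.931, -0.358, -0.024]
ft_force: [-1.9, 29.9, 6.0]
finger_gap: 0.002
finger_force: 15.9
16.9667 [ 0.5063 -0.1377  0.0348] [-1.8533 29.9039  6.0014]
side push_face 0.68 [168.4 254.4] [ 0.502  -0.1169  0.044 ]
side push_face 0.37 [276.6 235.5] [0.5352 0.3069 0.044 ]
side slot_yellow 0.91 [168.1 255.8] [ 0.4987 -0.1699  0.014 ]
side canopy_edge 0.83 [158.3 246. ] [ 0.525  -0.0994  0.088 ]
side objective_yellow 0.46 [170.2 258.6] [ 0.4899 -0.1567  0.014 ]
side objective_yellow 0.46 [255.5 243.8] [0.5229 0.2177 0.014 ]
wrist push_face 0.7 [250.5 264.5] [ 0.5105 -0.1261  0.044 ]
wrist slot_yellow 0.97 [208.6 249. ] [ 0.4983 -0.1658  0.014 ]
wrist objective_yellow 0.65 [209.7 244.9] [ 0.4996 -0.1703  0.014 ]
```

Hard stop reached at 30 N on the fingers, with the face where home should be. I back off and check that it stays.

```bash
python3 -m jog '[[[0.007,0.05,0],[0,0,0],0],[[0.021,0.15,0],[0,0,0],0],[[0.04,0.3,0],[0,0,0],0],[[0.04,0.3,0],[0,0,0],0],[[0.04,0.3,0.1],[0,0,0],0],[[0,0,0.3],[0,0,0],0],[[0,0,0],[0,0,0],0],[[0,0,0],[0,0,0],0]]'; python3 r.py; python3 - <<'E'
from h import *
for n in("wrist","scene","side"):
    c=ctrl.camera(n)
    for q in("objective_blue","objective_white","objective_yellow"):
        print(n,q,[(round(d["score"],2),onz(c,*d["centre"],0).round(3)[:2]) for d in ctrl.place_of(n,q)[:2]])
c=ctrl.camera("side");t=[d for d in ctrl.trace("side","objective_yellow")];print([(round(d["score"],2),np.round(d["bbox"]),c["img"][d["mask"]].mean(0).round()) for d in t[:4]])
E
```

```text
time_s: 18.38
tool_pos: [0.5213, -0.0304, 0.076]
eef_rot: [0.065, 0.93, -0.361, -0.024]
ft_force: [-0.0, -0.4, -1.2]
finger_gap: -0.001
finger_force: 0.0
18.3833 [ 0.5213 -0.0304  0.076 ] [-0.0329 -0.4439 -1.1782]
scene canopy_edge 0.71 [241.  318.3] [ 0.5148 -0.1075  0.088 ]
scene objective_yellow 0.54 [197.8 251.5] [0.5111 0.1764 0.014 ]
side push_face 0.66 [169.4 251.5] [ 0.5106 -0.1112  0.044 ]
side slot_yellow 0.77 [167.8 252.8] [ 0.5082 -0.172   0.014 ]
side canopy_edge 0.89 [160.1 243.9] [ 0.5307 -0.0889  0.088 ]
side objective_yellow 0.53 [255.3 247.1] [0.5155 0.2171 0.014 ]
side objective_yellow 0.52 [167.9 257. ] [ 0.495  -0.1711  0.014 ]
wrist push_face 0.9 [193.4 205.5] [ 0.5081 -0.1233  0.044 ]
wrist slot_yellow 0.65 [174.7 202.5] [ 0.4981 -0.1655  0.014 ]
wrist canopy_edge 0.62 [219.5 171.3] [ 0.5176 -0.111   0.088 ]
wrist objective_yellow 0.87 [177.2 198.1] [ 0.5011 -0.174   0.014 ]
wrist objective_yellow 0.66 [193.8 205.2] [ 0.5188 -0.1656  0.014 ]
wrist objective_blue []
wrist objective_white []
wrist objective_yellow [(0.72, array([ 0.505, -0.193]))]
scene objective_blue [(0.61, array([0.444, 0.294]))]
scene objective_white [(0.68, array([0.544, 0.282]))]
scene objective_yellow [(0.42, array([0.526, 0.211])), (0.3, array([ 0.51 , -0.091]))]
side objective_blue [(0.69, array([0.449, 0.309]))]
side objective_white [(0.62, array([0.541, 0.267]))]
side objective_yellow [(0.5, array([ 0.494, -0.192])), (0.49, array([0.52 , 0.202]))]
[(0.56, array([239., 240., 250., 259.]), array([181.,  96.,  14.])), (0.49, array([258., 157., 262., 162.]), array([17., 17., 15.]))]
```

```bash
python3 -c "
from workcell import ctrl
print(ctrl.sign_off())"
```

```text
the job is handed in; nothing more can be done
None
```

The yellow-ringed objective stands in the middle yellow slot, and the rack is pushed to its stop and stayed home after the gripper backed off. The blue and white objectives were not touched, and the job is handed in at about 19 s robot time.

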